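Back off the ratchet clamp from a sample brick

ROBOT

A 6-joint arm with a two-finger parallel gripper is mounted at the origin on the work surface. World frame = base frame: x ahead of the robot, y to its left, z up, the work surface at z = 0. Lengths are in m, angles in rad, forces in N, time in s.
With the tool pointing down it reaches from about 0.25 to 0.725 m from the base axis. Payload 4 kg.
Tool frame: the origin (TCP) lies on the front face of the gripper's body, between the roots of the fingers; the fingertips stand 73 mm ahead of it and the grasp point (between the pads) lies 54 mm ahead of it; z points along the fingers, y is the line along which they close (so a half turn about z gives the same grasp; the last joint's range is limited). The gripper opens to 85 mm and grips with 20 to 120 N. Pads are 22 mm wide; open, the fingers measure 114 mm over their backs; the gripper's body (76 mm by 85 mm) begins 54 mm behind the grasp point. The pads swing forward as they close: fully open they stand 13 mm farther back than shut.
Start: joints at [1.23, 0.241, 0.005, 1.335, 0, 1.571], TCP at [0.167, 0.471, 0.304] pointing down, gripper open.
Joint ranges: [-2.72, 2.72], [-1.05, 1.87], [-1.09, 1.28], [-1.99, 2.15], [-1.42, 1.44], [-3.14, 3.14]. Speed limits (rad/s): [2.79, 2.79, 3.14, 3.14, 3.14, 3.14].

INTERFACE

Orientations are given as a unit quaternion [x, y, z, w].
In Python, from workcell import bot gives the robot as it stands. The module is installed in compiled form; this text tells all that it offers.
- The arm moves only by the tool step_arm, never from a script. Its argument "rows" is a list of rows, each a list of 2 entries, a list of its own where there are three numbers: the shift along the tool's x, y, z in mm, then the turn about the tool's z in degrees. A call has 1 to 12 rows; each row is the pose to reach, as a shift and turn from the pose commanded when the call began, along the tool's axes at that moment; what a row does not reach only later rows make up. A row lasts 1/8 s, in which the tool goes at most 62.5 mm and 10.7 degrees, less where a joint would pass 70% of its speed; a pose out of reach is approached as far as the arm can. A call with a gripper value outside its range is refused whole. "claw" is the gripper's target within -1 to 1 (shut at 1, half-way at 0, fully open at -1), set as the call begins (left out, the last holds). The fingers move at their own pace and stop on an object; the grip force is fixed at half the most. Time passes only in rows, so rows that repeat a pose let the fingers close. It gives the time, the measured TCP pose, the force, the opening and the grip force at its end, in the units of the state.
- bot.get_obs(): the state, without advancing time (a new reading comes with each control period).
- bot.camera(name): name is "scene" or "side" or "wrist"; returns (picture, depth): 420x560x3 uint8, red, green, blue; 420x560 float32, m along the optical axis (not along the pixel's ray), 0 where there is no reading.
- bot.camera_params(name): a dict with "fx", "fy", "cx", "cy" (pixels), "pose" (4x4, takes a point from camera to world coordinates). Camera axes: x right, y up, looking along -z (the intrinsics and any distortion apply to the point x, -y, -z); pixel columns grow to the right and rows downward; lengths in m; the calibration is good to about 2 mm. A picture is of the moment at which its call begins: read the wrist's pose just before it. camera_params takes no time and is no camera call; for the wrist camera it gives the pose at the moment of the call.
- bot.job_done(): hands the job in; it is judged then, once.
Trained networks look in the newest picture that a camera, given by its name, has taken for a name from the list of things; names that differ only in an ending like _2 or _b are one class to them, and where a whole thing is asked for, a point or a joint stands for the part that bears it (a point fixed in the world has none). Each returns a list of dicts, best first, with "score" (0 to 1); they miss things now and then, are a little off and sometimes report something else, mostly with a low value. They report only what shows in the picture. A call takes as long as a camera call.
- bot.trace(target, camera): "pixels" (420x560 bool, what is visible of it) and "uv" ([column, row] in pixels, amid what is visible of it).
The state is a dict: "clock": time; "joint_pos": joint angles; "joint_vel": joint speeds; "tau": joint torques, N m; "eef_pos": TCP position; "tool_rot": TCP orientation; "ft_force": force on the tool from outside, world axes, zero at the start; "ft_torque": the same for the moment, N m; "grip_width": finger opening in m; "grasp_force": force on a finger pad.
Only numpy, scipy, OpenCV 4.12 (cv2) and the standard library are available. Lean on these libraries where they do the work, as an engineer would, in place of code of your own. Each camera call takes 0.05 s, during which the arm holds its last target. There are 200 camera calls.

TASK

Open the ratchet bar clamp so that the sample brick can be taken out later: press the black release pad on the sliding jaw down with a fingertip and, keeping it down, push the jaw back along its bar until it is fully home against the end stop, then let the pad spring up and move clear. Do not grasp or lift anything, and leave the brick and the other things on the bench where they are.

Things in the scene. Friction and masses are not known exactly. Their poses are not given: they have to be found in the camera images.
- clamp: ratchet bar clamp screwed to the bench. Origin on the bench top (z=0) on the bar's centre line; x points BACK along the bar, from fixed jaw to end stop; z up. In mm: base plate x -210 to 160, 90 wide; steel bar 20 wide, top at z 36, notch fins on its sides; fixed jaw x -210 to -190, 80 wide, 105 high; brick rest x -190 to -82, 38 high; end stop x 140 to 160, 70 wide, 85 high
- jaw (a joint): travel (m) of the aluminium sliding jaw back along the bar: 0.140 = fully home at the end stop; starts at 0.012 to 0.026. At value q the 80 mm long carriage spans x = q-0.080 to q in the clamp frame. Friction 2.5 N plus 8 N per m/s; stays where left. With the release up the ratchet stops it within 16 mm on the way back; towards the fixed jaw it clicks along freely
- release (a joint): how far (m) the release pad is pressed straight down: 0 = up, locked; 0.012 = bottom. From 0.006 on the ratchet is free; it must stay down while the jaw moves back. Spring 3.2 N at the top, 8 N at the bottom; let go, it springs up. Short of home its tooth may come up under a fin and the pad then stays about 6 mm down until the jaw shifts a little
- release_top (a point): centre of the top of the release pad, moving with it: ribbed flat black pad, 54 mm along the bar, 44 across, between the sliding jaw's two upright plates; top 60 mm above the bench when up, at clamp x = q-0.039 (q = joint jaw, m). Beside it two low cheeks, 61 mm over all, tops 47 mm above the bench
- push_face (a point): point on the inner face (towards the brick) of the thumb plate, the sliding jaw's rear upright, 78 mm above the bench, 31 mm behind the pad's centre; push it along clamp +x. Plate 8 mm thick, 62 wide, top 95 mm above the bench. 62 mm in front of it stands the jaw plate: 10 thick, 70 wide, top 100 mm above the bench. Moves with the jaw
- end_stop (a point): centre of the end stop's face that the sliding jaw meets, 70 mm above the bench, at clamp x = 140 mm
- brick: tapered clay sample brick lying loose on the rest between the jaws: 100 mm along the bar, 50 wide below, 64 above, 65 tall, about 0.7 kg; origin at the centre of its underside, 38 mm above the bench. To be left alone
- wedge_brick: bystander: dark tapered clay brick, 95 long, 45 wide below and 60 above, 60 tall (mm), loose on the bench beside the clamp; origin at the centre of the underside. To be left alone
- test_bar_a: bystander: flat fired-clay test bar 110 x 26 x 14 (mm), loose on the bench beside the clamp; origin at the centre of the underside. To be left alone
- test_bar_b: bystander: a second flat clay test bar 110 x 26 x 14 (mm), loose on the bench beside the clamp; origin at the centre of the underside. To be left alone
- gauge_block: bystander: bare steel block 50 x 30 x 30 (mm), loose on the bench beside the clamp; origin at the centre of the underside. To be left alone
- sample_tin: bystander: round steel tin with lid, 68 across, 50 tall (mm), loose on the bench beside the clamp; origin at the centre of the underside. To be left alone
- square_rule: bystander: try square lying flat: steel blade 120 x 22 x 4, wooden stock 60 x 18 x 10 (mm), loose on the bench beside the clamp; origin at the centre of the underside of the blade. To be left alone

How it is judged:
On the way, in this order (a step that is already met when the one before it is completed fails the run):
1. the release pad is pressed down while the jaw is still forward (value of joint release above 0.0065 m and value of joint jaw below 0.08 m), for 0.1 s.
2. the jaw has been pushed fully home against the end stop (value of joint jaw above 0.132 m), for 0.1 s.
At the end, for the whole second after the job is handed in: the sliding jaw is within 8 mm of the end stop and at rest, the release pad is up again (less than 3 mm down), and the brick still lies on its rest, moved less than 15 mm and upright (value of joint jaw above 0.132 m and value of joint release below 0.003 m and velocity of joint jaw between -0.01 and 0.01 m/s and linear speed of brick below 0.01 m/s and distance of brick from where it was at the start of the episode below 0.015 m and angle between brick's own z axis and vertical below 0.1 rad); the robot touches nothing.
It fails at once if the brick is lifted, pushed about or tipped (distance of brick from where it was at the start of the episode above 0.015 m or angle between brick's own z axis and vertical above 0.1 rad).
It fails at once if a bystander is disturbed (moved more than 20 mm) (distance of any of wedge_brick, test_bar_a, test_bar_b, gauge_block, sample_tin, square_rule from where it was at the start of the episode above 0.02 m).
It also fails if it takes over 32 s, if anything falls off the work surface, if the arm or the gripper's body presses on something with over 40 N, if the wrist force passes 120 N, or if a joint passes its speed limit or range.

## Working session

There is one attempt and no reset: what is moved stays moved. The work goes in short steps, Python scripts to look and compute and a tool call to move; the robot and the scene stay as the last step left them, time stands still between calls to the robot, and variables do not carry over. Pictures are saved under pics/ and viewed, at most 10 in all, crops included, and the job is handed in when it is done.

Besides the shell and the picture viewer there is one more tool, called after "Call:" as name(argument=value, ...), one argument or row to a line, values as JSON. step_arm: Moves the arm, as the interface text tells. Its arguments: {"type":"object","properties":{"rows":{"type":"array"},"claw":{"type":"number"}},"required":["rows"]}

```bash
mkdir -p pics; cat > h.py <<'E'
import numpy as np, cv2
from workcell import bot
def cloud(name):
    p=bot.camera_params(name); im,d=bot.camera(name)
    v,u=np.mgrid[0:420,0:560]
    c=np.stack([(u-p['cx'])/p['fx']*d,-(v-p['cy'])/p['fy']*d,-d],-1)
    T=np.array(p['pose']); return im,d,c@T[:3,:3].T+T[:3,3]
E
python3 - <<'E'
from h import *
o=bot.get_obs(); print({k:np.round(v,3) for k,v in o.items()})
for n in ['scene','side']:
    im,d,w=cloud(n); cv2.imwrite(f'pics/{n}.png',im[:,:,::-1])
    for t in ['release_top','push_face','clamp','brick']:
        for r in bot.trace(t,n)[:2]:
            m=r['pixels']&(d>0); P=w[m]
            print(n,t,round(r['score'],2),np.round(r['uv']),m.sum(),np.round(np.median(P,0),3),np.round(np.percentile(P,2,0),3),np.round(np.percentile(P,98,0),3))
E
```

```text
{'clock': np.float64(0.0), 'joint_pos': array([1.23 , 0.241, 0.004, 1.335, 0.   , 1.571]), 'joint_vel': array([ 0.002,  0.   , -0.001, -0.002,  0.001,  0.   ]), 'tau': array([ 0.0000e+00, -3.7232e+01,  2.5240e+01,  1.7000e-02, -0.0000e+00,
       -0.0000e+00]), 'eef_pos': array([0.167, 0.471, 0.303]), 'tool_rot': array([ 0.17 ,  0.986, -0.001, -0.   ]), 'ft_force': array([ 0.092, -0.005,  1.171]), 'ft_torque': array([-0.022,  0.022, -0.035]), 'grasp_force': np.float64(0.0), 'grip_width': np.float64(0.085)}
scene release_top 0.95 [243. 182.] 539 [ 0.548 -0.088  0.059] [ 0.523 -0.116  0.052] [ 0.568 -0.061  0.061]
scene push_face 0.98 [243. 182.] 1811 [ 0.563 -0.091  0.059] [ 0.513 -0.125  0.015] [ 0.584 -0.046  0.1  ]
scene clamp 0.94 [252. 200.] 8192 [ 0.561 -0.071  0.034] [ 0.484 -0.26   0.001] [0.612 0.094 0.104]
scene brick 0.79 [188. 167.] 2745 [ 0.575 -0.191  0.101] [ 0.521 -0.246  0.038] [ 0.594 -0.145  0.104]
side release_top 0.37 [254. 231.] 43 [ 0.547 -0.065  0.059] [ 0.524 -0.123  0.055] [ 0.56  -0.053  0.1  ]
side push_face 0.59 [249. 231.] 1475 [ 0.532 -0.066  0.078] [ 0.51  -0.151  0.015] [ 0.581 -0.051  0.101]
side push_face 0.56 [303. 218.] 531 [0.667 0.027 0.004] [0.614 0.007 0.001] [0.691 0.126 0.011]
side clamp 0.69 [253. 280.] 7547 [ 0.537 -0.159  0.048] [ 0.483 -0.275  0.002] [0.61  0.083 0.105]
side brick 0.9 [270. 261.] 2088 [ 0.552 -0.203  0.102] [ 0.523 -0.248  0.05 ] [ 0.591 -0.152  0.104]
```

View pics/scene.png

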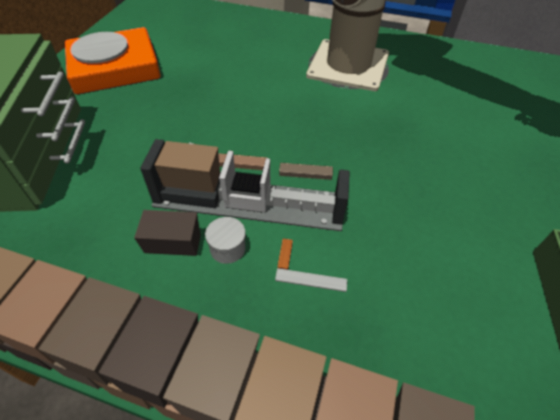

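```bash
python3 - <<'E'
from h import *
im,d,w=cloud('scene')
# tall plates & pad: points by height bands within push_face mask
m=bot.trace('push_face','scene')[0]['pixels']&(d>0); P=w[m]
for lo,hi in [(.057,.063),(.092,.097),(.098,.103)]:
    Q=P[(P[:,2]>lo)&(P[:,2]<hi)]
    if len(Q)>5: print(lo,len(Q),np.round(Q[:,:2].mean(0),4),cv2.minAreaRect((Q[:,:2]*1000).astype(np.float32)))
m=bot.trace('release_top','scene')[0]['pixels']&(d>0);Q=w[m];Q=Q[Q[:,2]>.056]
print('pad',np.round(Q.mean(0),4),cv2.minAreaRect((Q[:,:2]*1000).astype(np.float32)))
m=bot.trace('clamp','scene')[0]['pixels']&(d>0); P=w[m]
for lo,hi in [(.032,.037),(.082,.088),(.1025,.108)]:
    Q=P[(P[:,2]>lo)&(P[:,2]<hi)]
    print(lo,len(Q),np.round(Q.mean(0),4),cv2.minAreaRect((Q[:,:2]*1000).astype(np.float32)))
# everything tall near the path
for t in ['sample_tin','wedge_brick','gauge_block']:
    for r in bot.trace(t,'scene')[:1]:
        Q=w[r['pixels']&(d>0)]; print(t,round(r['score'],2),np.round(np.median(Q,0),3))
E
```

```text
0.057 550 [ 0.5472 -0.088 ] ((552.2073974609375, -83.8955078125), (63.96281814575195, 77.71215057373047), 1.460360050201416)
0.092 134 [ 0.5463 -0.0669] ((548.6417236328125, -87.1634521484375), (59.94451141357422, 79.90430450439453), 12.760943412780762)
0.098 121 [ 0.5533 -0.1218] ((551.3132934570312, -122.34031677246094), (66.64056396484375, 9.200511932373047), 9.947854042053223)
pad [ 0.5463 -0.0873  0.0595] ((543.8049926757812, -87.39652252197266), (46.08566665649414, 53.47247314453125), 8.448739051818848)
0.032 1044 [ 0.5488 -0.0518  0.0351] ((549.7356567382812, -84.96662902832031), (63.88385772705078, 365.495361328125), 10.472057342529297)
0.082 408 [0.5301 0.0315 0.0845] ((547.057373046875, -86.10026550292969), (70.20470428466797, 368.98358154296875), 10.496938705444336)
0.1025 318 [ 0.575  -0.2578  0.1042] ((573.71044921875, -256.2702331542969), (77.71186065673828, 24.623611450195312), 10.052891731262207)
wedge_brick 0.86 [ 0.694 -0.175  0.059]
```

The scene shows the clamp with the fixed jaw at (155,170), pad at (245,183), thumb plate at (265,183) and end stop at (342,197). The bar axis runs along about (-0.18, 0.98). The pad centre is about (0.545, -0.087, 0.060), so q is about 0.013, which agrees with the given sizes.

```bash
cat >> h.py <<'E'
from scipy.spatial.transform import Rotation as Ro
U=np.array([-np.sin(np.radians(10.4)),np.cos(np.radians(10.4)),0])
def shift(target):
    o=bot.get_obs(); R=Ro.from_quat(o['tool_rot']).as_matrix()
    a=np.degrees(np.arctan2(R[:,1]@U,R[:,0]@U))
    print('shift mm',np.round(R.T@(np.array(target)-o['eef_pos'])*1000,1),'turn deg',round(a,1),'eef',np.round(o['eef_pos'],4),'clock',o['clock'])
E
python3 -c "
from h import *
shift(np.array([.5447,-.087,.22])+.012*U)"
```

```text
shift mm [-536.5 -389.5   83.9] turn deg 60.1 eef [0.1671 0.4712 0.3039] clock 0.85
```

Call:
step_arm(
  rows=[
    [[-55,-40,0],10],
    [[-110,-80,0],20],
    [[-160,-117,0],30],
    [[-210,-153,0],40],
    [[-260,-189,0],50],
    [[-310,-225,0],60],
    [[-360,-261,0],60],
    [[-410,-298,0],60],
    [[-460,-334,20],60],
    [[-510,-370,50],60],
    [[-536,-389,84],60],
    [[-536,-389,84],60],
  ],
  claw=1,
)

```text
clock: 2.35
eef_pos: [0.5414, -0.0769, 0.2154]
tool_rot: [0.641, 0.767, -0.002, -0.003]
ft_force: [-0.6, 0.9, -0.9]
grip_width: -0.0002
grasp_force: 0.0
```

```bash
python3 - <<'E'
from h import *
shift(np.array([.5447,-.087,.22])+.012*U)
print(bot.get_obs()['grip_width'],bot.get_obs()['ft_force'])
for n in ['wrist','side']:
    im,d,w=cloud(n); cv2.imwrite(f'pics/{n}2.png',im[:,:,::-1])
    if n=='wrist':
        for t in ['release_top','push_face']:
            for r in bot.trace(t,n)[:1]:
                Q=w[r['pixels']&(d>0)]
                if 'rel' in t: Q=Q[abs(Q[:,2]-.059)<.004]
                V=np.array([U[1],-U[0],0])
                for nm,a in (('u',Q@U),('v',Q@V)): print(t,round(r['score'],2),nm,np.round(np.percentile(a,[1,50,99]),4))
    
print('pad est u,v',np.array([.5447,-.087,0])@U,np.array([.5447,-.087,0])@V)
E
```

```text
shift mm [ 1.5  1.4 -4.6] turn deg -0.2 eef [ 0.5414 -0.0769  0.2154] clock 2.35
-0.00016259637720600158 [-0.61373079  0.86818941 -0.86011458]
release_top 0.56 u [-0.2063 -0.1811 -0.1614]
release_top 0.56 v [0.4979 0.5196 0.5404]
push_face 0.87 u [-0.2165 -0.1746 -0.1438]
push_face 0.87 v [0.4844 0.5203 0.5524]
pad est u,v -0.1838994963787446 0.5200462145152526
```

View pics/wrist2.png

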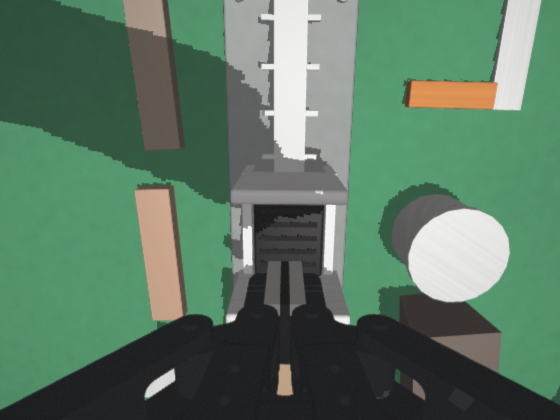

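View pics/side2.png

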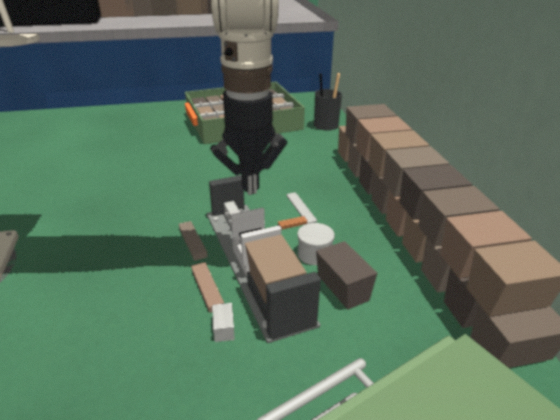

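The tool is aligned. The wrist view has fingertips at (285,265), pad at (288,240) and thumb plate at (290,190), so the tips sit between the two plates. The side view shows nothing in the way. Next I descend.

Call:
step_arm(
  rows=[
    [[0,0,35],0],
    [[0,0,65],0],
    [[0,0,75],0],
    [[0,0,75],0],
  ],
)

```text
clock: 3.05
eef_pos: [0.5424, -0.0738, 0.1458]
tool_rot: [0.639, 0.769, 0.0, 0.0]
ft_force: [-0.1, -0.5, -0.1]
grip_width: -0.0005
grasp_force: 0.0
```

Call:
step_arm(
  rows=[
    [[0,0,8],0],
    [[0,0,14],0],
    [[0,0,18],0],
    [[0,0,18],0],
  ],
)

```text
clock: 3.55
eef_pos: [0.543, -0.0746, 0.1275]
tool_rot: [0.64, 0.769, 0.001, 0.001]
ft_force: [1.5, 0.4, 4.6]
grip_width: -0.0003
grasp_force: 2.3
```

Call:
step_arm(
  rows=[
    [[0,0,3],0],
    [[0,0,5],0],
    [[0,0,5],0],
    [[0,0,5],0],
  ],
)

```text
clock: 4.05
eef_pos: [0.543, -0.0746, 0.123]
tool_rot: [0.64, 0.769, 0.001, 0.001]
ft_force: [0.5, -0.1, 6.2]
grip_width: -0.0006
grasp_force: 3.2
```

Call:
step_arm(
  rows=[
    [[4,0,0],0],
    [[8,0,0],0],
    [[13,0,0],0],
    [[18,0,0],0],
    [[24,0,0],0],
    [[30,0,0],0],
    [[36,0,0],0],
    [[42,0,0],0],
    [[48,0,0],0],
    [[54,0,0],0],
    [[60,0,0],0],
    [[60,0,0],0],
  ],
)

```text
clock: 5.55
eef_pos: [0.5328, -0.0158, 0.1233]
tool_rot: [0.64, 0.769, 0.001, 0.002]
ft_force: [-0.4, -1.2, 6.1]
grip_width: 0.0001
grasp_force: 3.2
```

```bash
python3 - <<'E'
from h import *
print(bot.get_obs()['eef_pos']@U)
im,d,w=cloud('scene'); cv2.imwrite('pics/s3.png',cv2.resize(im[100:300,100:400,::-1],None,fx=2,fy=2))
for r in bot.trace('push_face','scene')[:1]:
    Q=w[r['pixels']&(d>0)]; print(r['score'],np.percentile(Q@U,[1,50,99]))
E
```

```text
-0.11167937445804162
0.61 [-0.16562008 -0.13392074 -0.0859394 ]
```

View pics/s3.png

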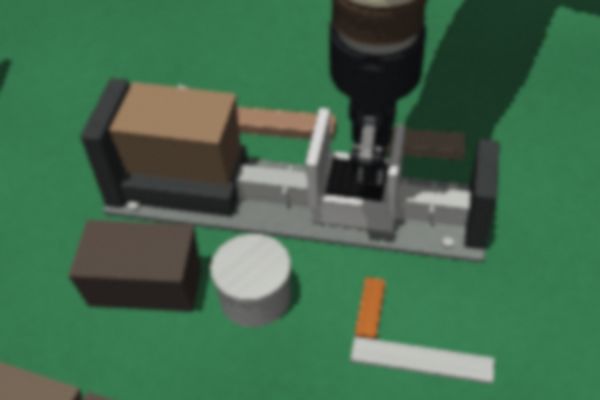

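The crop shows the jaw has followed: the thumb plate is at crop (393,190), the finger is against it with the pad held down, and the end stop is at (483,195). About 70 mm remain.

Call:
step_arm(
  rows=[
    [[6,0,0],0],
    [[12,0,0],0],
    [[18,0,0],0],
    [[24,0,0],0],
    [[30,0,0],0],
    [[36,0,0],0],
    [[42,0,0],0],
    [[48,0,0],0],
    [[54,0,0],0],
    [[60,0,0],0],
    [[64,0,0],0],
    [[64,0,0],0],
  ],
)

```text
clock: 7.15
eef_pos: [0.5218, 0.0473, 0.1235]
tool_rot: [0.64, 0.769, 0.001, 0.002]
ft_force: [3.1, -0.3, 5.6]
grip_width: -0.0001
grasp_force: 3.1
```

Call:
step_arm(
  rows=[
    [[2,0,0],0],
    [[4,0,0],0],
    [[6,0,0],0],
    [[6,0,0],0],
  ],
)

```text
clock: 7.65
eef_pos: [0.5206, 0.0523, 0.1234]
tool_rot: [0.64, 0.768, 0.001, 0.003]
ft_force: [1.5, -3.7, 6.9]
grip_width: -0.0
grasp_force: 3.2
```

Call:
step_arm(
  rows=[
    [[2,0,0],0],
    [[4,0,0],0],
    [[4,0,0],0],
  ],
)

```text
clock: 8.02
eef_pos: [0.5197, 0.0552, 0.1233]
tool_rot: [0.64, 0.768, -0.0, 0.003]
ft_force: [1.4, -6.6, 6.7]
grip_width: 0.0
grasp_force: 3.2
```

Call:
step_arm(
  rows=[
    [[2,0,0],0],
    [[4,0,0],0],
    [[4,0,0],0],
  ],
)

```text
clock: 8.4
eef_pos: [0.5195, 0.0558, 0.1234]
tool_rot: [0.641, 0.767, -0.003, 0.006]
ft_force: [3.7, -17.8, 6.4]
grip_width: 0.0
grasp_force: 3.2
```

The jaw is home: the push force rose to 18 N and the tip stopped. I'll relax the push slightly and then lift straight up.

Call:
step_arm(
  rows=[
    [[-3,0,0],0],
    [[-3,0,-6],0],
    [[-3,0,-14],0],
    [[-5,0,-22],0],
    [[-10,0,-50],0],
    [[-10,0,-100],0],
    [[-10,0,-120],0],
    [[-10,0,-120],0],
  ],
)

```text
clock: 9.4
eef_pos: [0.5196, 0.0519, 0.2436]
tool_rot: [0.639, 0.769, 0.001, 0.001]
ft_force: [-0.3, 0.0, -0.6]
grip_width: 0.0
grasp_force: 0.0
```

```bash
python3 - <<'E'
from h import *
print(bot.get_obs()['ft_force'])
im,d,w=cloud('scene'); cv2.imwrite('pics/s4.png',cv2.resize(im[100:300,100:400,::-1],None,fx=2,fy=2))
for t in ['push_face','release_top']:
  for r in bot.trace(t,'scene')[:1]:
    Q=w[r['pixels']&(d>0)]; print(t,r['score'],np.percentile(Q@U,[1,50,99]),np.percentile(Q[:,2],[10,50,90]))
E
```

```text
[-0.2783574   0.03197599 -0.55272325]
push_face 0.9 [-0.10092777 -0.06017657 -0.01903843] [0.02280317 0.05835371 0.09527855]
release_top 0.88 [-0.08387813 -0.05743237 -0.03089509] [0.05746248 0.05948272 0.0608408 ]
```

View pics/s4.png

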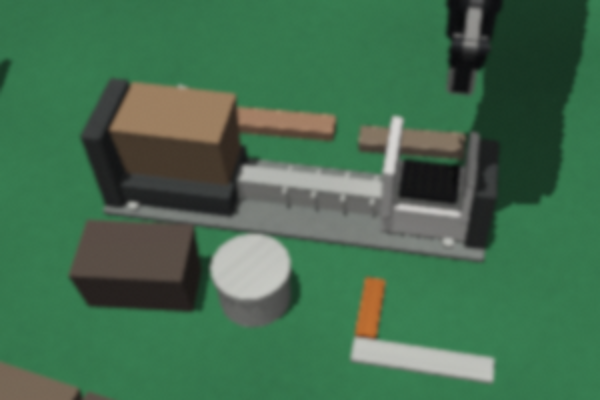

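The crop shows the thumb plate (472,185) flush against the end stop (483,190). The pad at (430,182) is back up at z 59.5 mm, the brick (178,125) hasn't moved, and the gripper is clear.

```bash
python3 -c "
from workcell import bot
print(bot.job_done())"
```

```text
the job is handed in; nothing more can be done
None
```

The jaw is fully home against the end stop, the release pad has sprung back up, the brick and the other things on the bench look unmoved in the last picture, the arm is clear, and the job is handed in; no verdict came back.

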